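# Open the paddle-latched door of the counter-top beer cooler

### The arm

A 6-joint arm with a two-finger parallel gripper is mounted at the origin on the work surface. World frame = base frame: x ahead of the robot, y to its left, z up, the work surface at z = 0. Lengths are in m, angles in rad, forces in N, time in s.
With the tool pointing down it reaches from about 0.3 to 0.75 m from the base axis. Payload 8.5 kg.
Tool frame: the origin (TCP) lies midway between the tips of the shut fingers; the grasp point (between the pads) lies 19 mm behind it; y points along the fingers, z is the direction in which the jaws open and shut, and the axes are right-handed (so a half turn about y gives the same grasp; the last joint's range is limited). The gripper opens to 85 mm and grips with 20 to 120 N. Pads are 22 mm wide; open, the fingers measure 114 mm over their backs; the gripper's body (76 mm by 85 mm) begins 54 mm behind the grasp point. The pads swing forward as they close: fully open they stand 13 mm farther back than shut.
Start: joints at [-1.456, 0.381, 1.297, -0, 1.464, -0.215], TCP at [0.178, -0.52, 0.196] pointing down, gripper open.
Joint ranges: [-3.11, 3.11], [-0.89, 2.33], [0.22, 2.48], [-1.42, 4.56], [0.17, 2.85], [-2.88, 2.88]. Speed limits (rad/s): [2.39, 2.39, 3.14, 3.14, 3.14, 3.14].

### API

Orientations are given as a rotation vector (axis times angle).
In Python, from station import env, fingers, optics, get_clock, get_qpos, get_dq, get_tau, get_ee_pos, get_orientation, get_ft_force, get_wrist_torque, get_gripper_width gives the robot as it stands. The module is installed in compiled form; this text tells all that it offers. Calls block until the motion is done:
- env.move_to(position, orientation): joint-space move of the TCP to a pose.
- env.movel(position, rotation=None, max_speed=0.15, force_limit=None): straight line of the TCP; rotation=None keeps the orientation; max_speed is the mean speed in m/s. With force_limit (N) it stops when the force on the tool has changed by that much, and returns True; else False.
- env.set_joints(angles): joint-space move.
- fingers.command_gripper(opening): finger opening in m; the grip force is fixed at half the most; returns when the fingers have stopped.
- env.pause(seconds).
- env.solve_ik(position, orientation): joint angles nearest the present ones, or None.
- optics.read_camera(name): name is "scene" or "top" or "wrist"; returns the picture (400x640x3 uint8, red, green, blue); there is no depth.
- optics.camera_model(name): a dict with "fx", "fy", "cx", "cy" (pixels), "R" (3x3) and "t" (3): a world point X has camera coordinates R X + t. Camera axes: x right, y down, z forward; pixel columns grow to the right and rows downward; lengths in m; the calibration is good to about 2 mm. A picture is of the moment at which its call begins: read the wrist's pose just before it. camera_model takes no time and is no camera call; for the wrist camera it gives the pose at the moment of the call.
A pose or a line that the arm cannot do raises env.IKError and nothing moves.
- env.job_done(): hands the job in, once; it reports no verdict.
Readings, each from a call of its own:
- get_clock(): time.
- get_qpos(): joint angles.
- get_dq(): joint speeds.
- get_tau(): joint torques, N m.
- get_ee_pos(): TCP position.
- get_orientation(): TCP orientation.
- get_ft_force(): force on the tool from outside, world axes, zero at the start.
- get_wrist_torque(): the same for the moment, N m.
- get_gripper_width(): finger opening in m.
Only numpy, scipy, OpenCV 4.12 (cv2) and the standard library are available. Lean on these libraries where they do the work, as an engineer would, in place of code of your own. Each camera call takes 0.05 s, during which the arm holds its last target. There are 200 camera calls.

### The job

Open the little steel cooler: gently lift the black latch paddle on its door until you feel it come firmly to its stop, keep it up while you start the door swinging, and swing the door smoothly open to about 60 degrees or more. Then let go and leave it standing open. Never force the latch, neither by lifting hard against the stop nor by pulling on a door that still holds, and leave the cups, bottles and other things where they stand.

Things in the scene. Friction and masses are not known exactly. Their poses are not given: they have to be found in the camera images.
- cabinet: stainless counter-top cooler cabinet, 220 mm deep (its x), 220 mm wide (its y), 210 mm high, fixed; origin at the centre of its underside, z up. Its upright door covers the whole front face, which looks along the cabinet's -x; the door's outer face is 125 mm in front of the origin. A tumbler and a squat jar stand on its top, 60 mm behind the centre
- door (a joint): door angle in rad, 0 shut, growing as it opens (counter-clockwise seen from above, about the upright hinge on the door's -y edge), stop at 1.7. Door 220 mm wide, 15 mm thick. Stiff hinge: it stays where it is left and needs 1.5 to 3 N at the latch to swing
- door_hinge (a point): point on the upright hinge line, at the height of the paddle's pivot
- latch_pivot (a point): centre of the paddle's level pivot pin, on the door's outer face, 165 mm from the hinge line, 165 mm above the table; moves with the door. The pawl hidden behind it is clear only in the last 0.05 rad (4 mm at the grip) or so before the paddle's stop. Keeping 5 to 8 N of lift on the stop as the door starts is right; 12 N of lift, or 10 N of pull on a held door, is too much
- paddle (a joint): paddle angle in rad, 0 at rest (level, straight out from the door), growing as its outer end is lifted. A light spring returns it: 0.9 N at the grip at rest, 1.8 N at 0.7 rad. With the door shut it meets a firm stop somewhere between about 0.28 and 0.88 rad: where cannot be seen and differs each time. Once the door has opened 0.2 rad the paddle may drop
- paddle_grip (a point): centre of the rolled grip at the outer end of the black paddle: a round bar 15 mm thick and 36 mm long (along the door's width), 85 mm out from latch_pivot. The blade behind it is 24 mm wide, 5 mm thick. It can be pinched by its two flat ends from above; nothing stands close to it. Site axes are the paddle's: -x points outward along it, y along the roll
- tumbler: metal tumbler, 72 mm wide, 100 mm high, loose on the cabinet's top; origin under its centre; leave alone
- bottle: squat amber jar, 60 mm wide, 120 mm high, loose on the cabinet's top; origin under its centre; leave alone
- coasters: round stack of cork coasters, 90 mm wide, 20 mm high, on the table beside the cabinet; leave alone
- mug: glass mug, 76 mm wide, 90 mm high, on the table; leave alone
- spanner: flat steel spanner 170 mm long on the table; leave alone
- cup: white cup, 72 mm wide, 110 mm high, on the table; leave alone
- can: drinks can, 66 mm wide, 115 mm high, on the table; leave alone

How it is judged:
On the way, in this order (a step that is already met when the one before it is completed fails the run):
1. the paddle is lifted while the door is still shut (value of joint paddle above 0.15 rad and value of joint door below 0.06 rad), for 0.1 s.
2. the pawl is free and the door has swung clear of it (value of joint door above 0.3 rad), for 0.1 s.
At the end, for the whole second after the job is handed in: the door stands still, open by at least 0.95 rad (55 degrees), the paddle is let go and has sprung back to within 0.15 rad of level (value of joint door above 0.95 rad and velocity of joint door between -0.05 and 0.05 rad/s and value of joint paddle below 0.15 rad); the robot touches nothing.
It fails at once if the latch is forced: lifted hard against its stop, with more than 26 N there (about 12 N of lift at the grip) (contact force between paddle_c4 and strike_c1 above 26 N).
It fails at once if the door is dragged on while the pawl still holds it, with more than 12 N on the pawl (contact force between paddle_c3 and strike_c0 above 12 N).
It fails at once if the door is flung, faster than 2 rad/s (velocity of joint door above 2 rad/s or velocity of joint door below -2 rad/s).
It fails at once if a bystander is shifted more than 25 mm or tipped (distance of any of tumbler, bottle, coasters, mug, spanner, cup, can from where it was at the start of the episode above 0.025 m or angle between any of tumbler, bottle, coasters, mug, spanner, cup, can's own z axis and vertical above 0.3 rad).
It also fails if it takes over 70 s, if anything falls off the work surface, if the arm or the gripper's body presses on something with over 40 N, if the wrist force passes 120 N, or if a joint passes its speed limit or range.

## Working session

There is one attempt and no reset: what is moved stays moved. The work goes in short steps, each a Python script; the robot and the scene stay as the last script left them, time stands still between calls to the robot, and variables do not carry over. Pictures are saved under pics/ and viewed, about 8 in all and at most 12, crops included, and the job is handed in when it is done.

```bash
mkdir -p pics
python3 - <<'E'
from station import *
import cv2,numpy as np
for n in("scene","top"):
    cv2.imwrite(f"pics/{n}0.png",optics.read_camera(n)[:,:,::-1])
    m=optics.camera_model(n);print(n,{k:np.round(v,4).tolist() for k,v in m.items()})
print(get_ee_pos(),get_orientation(),get_ft_force(),get_clock())
E
```

```text
scene {'fx': 474.6723, 'fy': 474.6723, 'cx': 327.3998, 'cy': 195.554, 'R': [[-0.9616, -0.2743, -0.0108], [-0.2261, 0.8136, -0.5356], [0.1557, -0.5126, -0.8444]], 't': [0.5528, 0.1952, 1.3467]}
top {'fx': 489.9066, 'fy': 489.9066, 'cx': 324.0561, 'cy': 189.2288, 'R': [[0.0028, -0.9997, -0.0229], [-0.9993, -0.0019, -0.037], [0.0369, 0.023, -0.9991]], 't': [0.0376, 0.5631, 1.5545]}
[ 0.17808602 -0.5200437   0.19497491] [-0.33988837  2.04416723 -2.04141544] [-0.92951912 -0.27912961  0.32677842] 0.1
```

View pics/scene0.png

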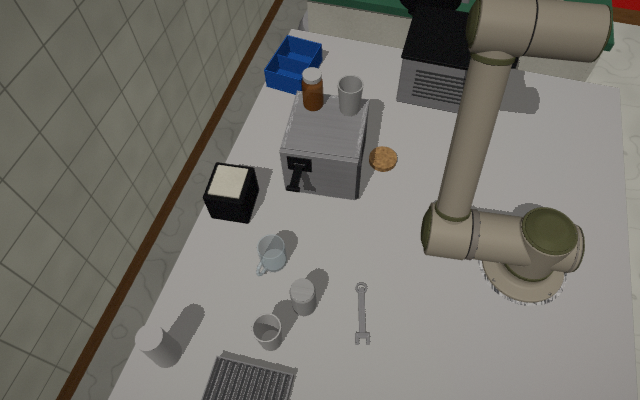

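View pics/top0.png

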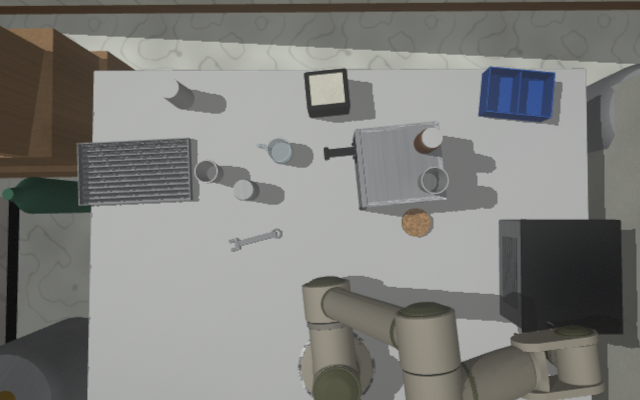

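The scene view shows the cooler with the paddle's grip near (293,186). In the top view the grip is near (327,153), the door looks toward +y, and its hinge corner is near (362,208). Next I'll take closer crops and a rough two-view fix.

```bash
cat > h.py <<'E'
import numpy as np,cv2
from station import *
from scipy.spatial.transform import Rotation as Rn
def ray(m,p):
    d=np.array([(p[0]-m["cx"])/m["fx"],(p[1]-m["cy"])/m["fy"],1.]);R=np.array(m["R"])
    return -R.T@np.array(m["t"]),R.T@d
def plane(m,p,z):
    o,d=ray(m,p);return o+d*(z-o[2])/d[2]
def tri(obs):
    A=np.zeros((3,3));b=np.zeros(3);L=[]
    for m,p in obs:
        o,d=ray(m,p);d=d/np.linalg.norm(d);P=np.eye(3)-np.outer(d,d);A+=P;b+=P@o;L.append((o,P))
    X=np.linalg.solve(A,b);return X,[np.linalg.norm(P@(X-o)) for o,P in L]
def proj(m,X):
    c=np.array(m["R"])@X+m["t"];return np.array([m["fx"]*c[0]/c[2]+m["cx"],m["fy"]*c[1]/c[2]+m["cy"]])
E
python3 - <<'E'
from h import *
T=cv2.imread("pics/top0.png");S=cv2.imread("pics/scene0.png")
a=cv2.resize(T[110:220,310:460],None,fx=5,fy=5,interpolation=cv2.INTER_CUBIC)[:290,:400]
a=cv2.resize(T[115:215,315:455],None,fx=4,fy=4,interpolation=cv2.INTER_CUBIC)
b=cv2.resize(S[145:205,270:320],None,fx=4.8,fy=4.8,interpolation=cv2.INTER_CUBIC)
o=np.zeros((400,800,3),np.uint8);o[:400,:560]=a;o[:288,560:800]=b
cv2.imwrite("pics/crop1.png",o)
X,e=tri([(optics.camera_model("top"),(327,153)),(optics.camera_model("scene"),(293,187))]);print(X,e)
E
```

```text
[0.66206341 0.02719926 0.16973739] [np.float64(0.0005485603869463708), np.float64(0.0005485603869461547)]
```

View pics/crop1.png

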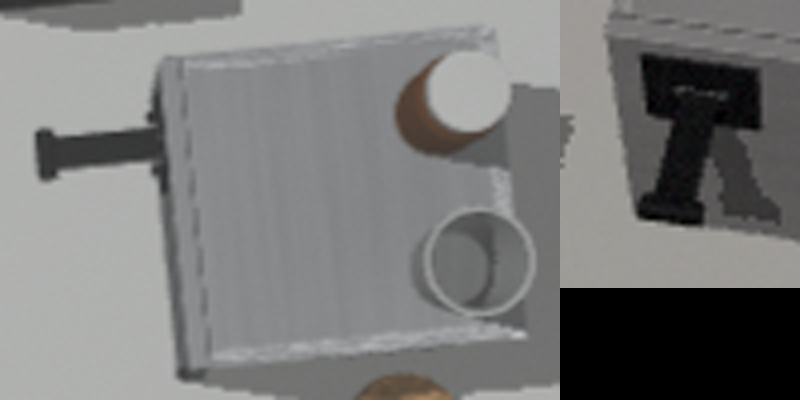

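The crop puts the grip at (326.3,153.5) in the top view and (292.9,188.7) in the scene view. The door's top edge runs from (355.8,130) to (361.3,209.5). I'll compute the frame, then move above it for a closer look with the wrist camera.

Run:
```python
from h import *
mt,ms=optics.camera_model("top"),optics.camera_model("scene")
G,e=tri([(mt,(326.3,153.5)),(ms,(292.9,188.7))]);print("grip",G,e)
a,b=plane(mt,(355.8,130),.21),plane(mt,(361.3,209.5),.21)
print("edge",a,b,np.linalg.norm(a-b))
u=(a-b)/np.linalg.norm(a-b);yaw=np.arctan2(u[1],u[0]);print("yaw of cab y",yaw)
# paddle dir from top image: blade root crop(155,143) -> grip
p=plane(mt,(315+155/4,115+143/4),.165);d=G-p;print("outward dir",np.arctan2(d[1],d[0])-np.pi/2)
for s in(1,-1):
    u2=s*u;R=np.column_stack([np.cross([0,0,-1],u2),[0,0,-1],u2]);rv=Rn.from_matrix(R).as_rotvec()
    for P in([G[0],G[1],.30],[G[0],G[1]+.05,.33]):
        q=env.solve_ik(P,rv);print(s,rv,None if q is None else np.round(q,2))
for P,n in(((.66,.03,.30),'a'),):
    pass
```

```text
grip [0.6615757  0.02940986 0.16468764] [np.float64(0.0009598285732497191), np.float64(0.0009598285732494498)]
edge [ 0.72161357 -0.05402101  0.21      ] [ 0.49950958 -0.06937614  0.21      ] 0.22263414574932816
yaw of cab y 0.0690250356020467
outward dir 0.08805517001647711
1 [-1.24104401  1.15820693 -1.15820693] [-0.13  0.56  0.7  -0.    1.88 -0.2 ]
1 [-1.24104401  1.15820693 -1.15820693] [-0.06  0.58  0.59 -0.    1.97 -0.13]
-1 [-1.17576689 -1.2598599   1.2598599 ] None
-1 [-1.17576689 -1.2598599   1.2598599 ] None
```

```bash
cat >> h.py <<'E'
YAW=.07
def rotv(yaw,tilt=0.):
    u=np.array([np.cos(yaw),np.sin(yaw),0]);R=np.column_stack([np.cross([0,0,-1],u),[0,0,-1],u])
    return (Rn.from_rotvec(tilt*u)*Rn.from_matrix(R)).as_rotvec()
E
python3 - <<'E'
from h import *
rv=rotv(YAW)
P0=get_ee_pos();q=env.solve_ik([.6615,.05,.46],rv);print(q)
env.movel([P0[0],P0[1],.46],max_speed=.25)
env.move_to([.6615,.06,.46],rv);print(get_ee_pos(),get_clock())
for n,P in(("w1",[.6615,.07,.34]),("w2",[.64,.03,.34])):
    env.movel(P,max_speed=.2);env.pause(.3)
    m=optics.camera_model("wrist");im=optics.read_camera("wrist")
    cv2.imwrite(f"pics/{n}.png",im[:,:,::-1]);np.save(n+".npy",m,allow_pickle=True)
    print(n,proj(m,np.array([.6615,.0294,.165])),-np.array(m["R"]).T@m["t"])
print(get_clock(),get_ft_force())
a,b=cv2.imread("pics/w1.png"),cv2.imread("pics/w2.png")
cv2.imwrite("pics/w12.png",cv2.resize(np.hstack([a,b]),(800,250)))
E
```

```text
NoneTraceback (most recent call last):
  File "<stdin>", line 5, in <module>
station.IKError: the arm cannot take that pose within its joint ranges
```

Run:
```python
from h import *
rv=rotv(YAW);print(get_ee_pos())
for P in([.45,.1,.42],[.45,.1,.38],[.66,.08,.36],[.66,.07,.34],[.64,.03,.34],[.66,.07,.32],[.64,.03,.32],[.66,.08,.3]):
    q=env.solve_ik(P,rv);print(P,None if q is None else np.round(q,2))
```

```text
[ 0.17805843 -0.51994582  0.45913541]
[0.45, 0.1, 0.42] [-0.04  0.16  0.98 -0.    2.   -0.11]
[0.45, 0.1, 0.38] [-0.04  0.15  1.1  -0.    1.89 -0.11]
[0.66, 0.08, 0.36] [-0.06  0.59  0.49 -0.    2.06 -0.13]
[0.66, 0.07, 0.34] [-0.07  0.57  0.57 -0.    2.   -0.14]
[0.64, 0.03, 0.34] [-0.14  0.52  0.67 -0.    1.96 -0.21]
[0.66, 0.07, 0.32] [-0.07  0.57  0.63 -0.    1.94 -0.14]
[0.64, 0.03, 0.32] [-0.14  0.52  0.73 -0.    1.9  -0.21]
[0.66, 0.08, 0.3] [-0.06  0.57  0.69 -0.    1.88 -0.13]
```

Run:
```python
from h import *
rv=rotv(YAW)
env.move_to([.45,.1,.42],rv)
for n,P in(("w1",[.66,.07,.34]),("w2",[.64,.03,.34])):
    env.movel(P,max_speed=.2);env.pause(.3)
    m=optics.camera_model("wrist");im=optics.read_camera("wrist")
    cv2.imwrite(f"pics/{n}.png",im[:,:,::-1]);np.save(n+".npy",m,allow_pickle=True)
    print(n,proj(m,np.array([.6615,.0294,.165])),-np.array(m["R"]).T@m["t"])
print(get_clock(),get_ft_force())
a,b=cv2.imread("pics/w1.png"),cv2.imread("pics/w2.png")
cv2.imwrite("pics/w12.png",cv2.resize(np.hstack([a,b]),(800,250)))
```

```text
w1 [319.58971405 204.27458675] [0.65395367 0.14494883 0.5187098 ]
w2 [341.39066194 169.29788701] [0.63452655 0.10538509 0.51797181]
6.075 [ 0.04966742  0.04737497 -0.06230029]
```

View pics/w12.png

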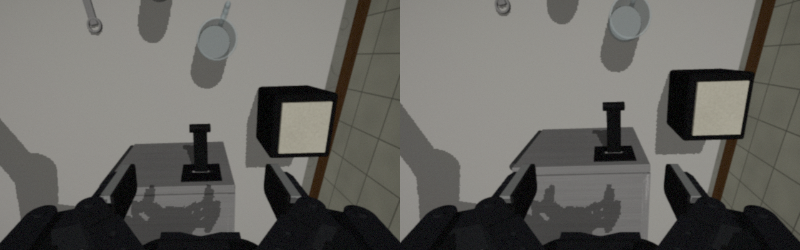

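Both wrist views agree with the prediction: grip near (320,205) and (341,170), against predicted (319.6,204.3) and (341.4,169.3). A mask gives the refined values.

Run:
```python
from h import *
G=np.array([.6615,.0294,.165]);obsL=[];obsR=[];obs=[]
for n in("w1","w2"):
    m=np.load(n+".npy",allow_pickle=True).item();g=cv2.cvtColor(cv2.imread(f"pics/{n}.png"),cv2.COLOR_BGR2GRAY)
    p=proj(m,G).astype(int);s=g[p[1]-30:p[1]+60,p[0]-40:p[0]+40]<50
    rows=[(p[1]-30+i,np.flatnonzero(r).min()+p[0]-40,np.flatnonzero(r).max()+p[0]-40) for i,r in enumerate(s) if r.any()]
    w=[(r,a,b) for r,a,b in rows if b-a>=29 and r<p[1]+25]
    print(n,p,rows[:16:1],rows[30:34])
    r=np.mean([x[0] for x in w])+.5;a=np.mean([x[1] for x in w]);b=np.mean([x[2] for x in w])+1
    print(len(w),r,a,b);obs.append((m,((a+b)/2,r)));obsL.append((m,(a,r)));obsR.append((m,(b,r)))
for o in(obs,obsL,obsR,obs+[(optics.camera_model("top"),(326.3,153.5)),(optics.camera_model("scene"),(292.9,188.7))]):print(tri(o))
print([plane(o[0],o[1],.165) for o in obs+obsL+obsR])
```

```text
w1 [319 204] [(np.int64(199), np.int64(307), np.int64(335)), (np.int64(200), np.int64(304), np.int64(335)), (np.int64(201), np.int64(304), np.int64(335)), (np.int64(202), np.int64(304), np.int64(335)), (np.int64(203), np.int64(304), np.int64(335)), (np.int64(204), np.int64(304), np.int64(335)), (np.int64(205), np.int64(304), np.int64(335)), (np.int64(206), np.int64(304), np.int64(335)), (np.int64(207), np.int64(304), np.int64(335)), (np.int64(208), np.int64(304), np.int64(335)), (np.int64(209), np.int64(304), np.int64(335)), (np.int64(210), np.int64(304), np.int64(334)), (np.int64(211), np.int64(306), np.int64(330)), (np.int64(212), np.int64(309), np.int64(330)), (np.int64(213), np.int64(310), np.int64(329)), (np.int64(214), np.int64(310), np.int64(329))] [(np.int64(229), np.int64(310), np.int64(330)), (np.int64(230), np.int64(310), np.int64(330)), (np.int64(231), np.int64(310), np.int64(331)), (np.int64(232), np.int64(310), np.int64(331))]
11 205.5 304.0 335.90909090909093
w2 [341 169] [(np.int64(163), np.int64(355), np.int64(356)), (np.int64(164), np.int64(326), np.int64(357)), (np
[... 991 characters left out ...]
5)])
(array([0.64495761, 0.02815224, 0.16846727]), [np.float64(0.000228671641213854), np.float64(0.00022867164121398513)])
(array([0.67847757, 0.03133555, 0.17150797]), [np.float64(5.425333075285289e-05), np.float64(5.4253330752901586e-05)])
(array([0.66182365, 0.02886051, 0.16478742]), [np.float64(0.0008408839015718057), np.float64(0.0003528990344772198), np.float64(0.0012247078059895516), np.float64(0.0010099153160042886)])
[array([0.66198091, 0.02806056, 0.165     ]), array([0.66210377, 0.02870481, 0.165     ]), array([0.64507446, 0.02688736, 0.165     ]), array([0.64485365, 0.02749152, 0.165     ]), array([0.67888803, 0.02923381, 0.165     ]), array([0.679353  , 0.02991804, 0.165     ])]
```

Grip fixed at (0.662, 0.029, 0.165), which agrees with the stated height, the roll length (34–36 mm) and the reach. Now I'll descend and pinch it.

```bash
cat >> h.py <<'E'
YAW=.075
G0=np.array([.662,.0288,.165])
E
python3 - <<'E'
from h import *
rv=rotv(YAW)
env.movel([G0[0],G0[1],.25],rv,max_speed=.15)
f0=get_ft_force()
print(env.movel([G0[0],G0[1],.143],rv,max_speed=.08,force_limit=4),get_ee_pos(),f0,get_ft_force())
m=optics.camera_model("wrist");print(proj(m,G0))
fingers.command_gripper(.03)
print("w",get_gripper_width(),get_ee_pos(),get_ft_force(),get_wrist_torque(),get_clock())
cv2.imwrite("pics/grasp.png",optics.read_camera("wrist")[80:400,150:550,::-1])
E
```

```text
False [0.66223132 0.02877934 0.14354842] [-0.24539513  1.12289568 -0.13831152] [-0.18167872 -0.54867745  0.78822537]
[320.76188671 250.22882164]
w 0.0299649805283154 [0.66199662 0.02877243 0.14299943] [-0.11419938 -0.74764396 -0.23522739] [-0.00740866 -0.05833226 -0.01697021] 8.9
```

View pics/grasp.png

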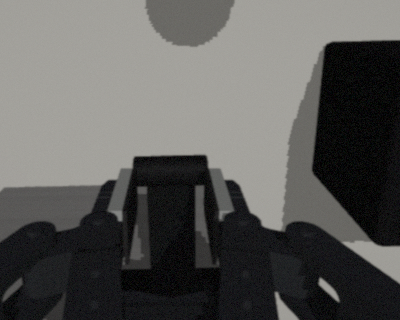

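The picture shows the roll at rows 157–185 with the pads against both its ends (about x 135 and 207). The reading of 30 mm looks low for a 36 mm roll, so I'll command a tighter grip to check it is really held.

Run:
```python
from h import *
fingers.command_gripper(0.0)
print("w",get_gripper_width(),get_ee_pos(),get_ft_force(),get_wrist_torque(),get_clock())
rv=rotv(YAW)
P=G0*[1,1,0]+[0,0,.143]
for dz in(.002,.004):
    t=get_clock();r=env.movel(P+[0,0,dz],rv,max_speed=.03,force_limit=5)
    print(dz,r,get_ee_pos(),get_ft_force(),get_wrist_torque(),get_gripper_width(),get_clock()-t)
cv2.imwrite("pics/grasp2.png",optics.read_camera("wrist")[80:400,150:550,::-1])
```

```text
w -0.00040823868574271305 [0.66198613 0.02879001 0.14300218] [-0.61475036 -0.32602904 -0.2360129 ] [-0.02531576  0.04923235 -0.00743794] 9.35
0.002 False [0.66210086 0.02877506 0.1452152 ] [-0.11522038 -0.33319559 -0.24190133] [-0.01981763 -0.05262665  0.00880199] -0.00021917115656084355 0.25
0.004 False [0.66207077 0.02878123 0.14720739] [0.67938228 0.1982384  0.15172157] [ 0.01919219 -0.04346596  0.02379295] 6.297197341804981e-05 0.25
```

View pics/grasp2.png

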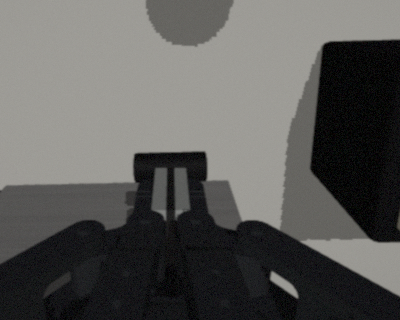

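Run:
```python
from h import *
m=optics.camera_model("wrist");R=Rn.from_rotvec(get_orientation()).as_matrix();p=get_ee_pos()
print(R.round(3),p)
o=np.array([150,80])
for d in(0,.01,.02,.03,.05,.08):print(d,proj(m,p-d*R[:,1])-o)
print("grip",proj(m,G0)-o,"campos",-np.array(m["R"]).T@m["t"],np.array(m["R"]).round(3))
im=cv2.imread("pics/grasp2.png")[130:230,110:230];cv2.imwrite("pics/z.png",cv2.convertScaleAbs(cv2.resize(im,None,fx=5,fy=5,interpolation=cv2.INTER_CUBIC),alpha=1.8))
```

```text
[[ 0.075  0.     0.997]
 [-0.997 -0.     0.075]
 [ 0.    -1.     0.   ]] [0.66202115 0.02879901 0.14706882]
0 [171.09948718 153.24903248]
0.01 [171.14202043 160.72533071]
0.02 [171.1892374  169.02491096]
0.03 [171.24195681 178.29168538]
0.05 [171.36825785 200.49229565]
0.08 [171.63559491 247.48356704]
grip [171.14142782 167.22961934] campos [0.65597647 0.10360873 0.32527038] [[ 0.997  0.074 -0.   ]
 [ 0.071 -0.952  0.298]
 [ 0.022 -0.297 -0.955]]
```

View pics/z.png

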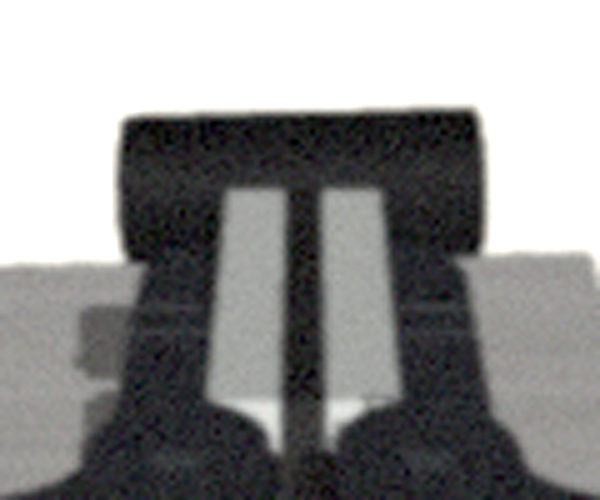

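The zoom shows the gray finger strips ending at crop row 167, on top of the roll. That would mean the closed fingers are above the roll, not around it. A scene-camera view from the side should settle it.

Run:
```python
from h import *
m=optics.camera_model("scene");im=optics.read_camera("scene")[:,:,::-1];p=get_ee_pos()
for d in(0,.019,.04,.073,.1):print(d,proj(m,p+[0,0,d])-[240,120])
print("grip",proj(m,G0)-[240,120])
cv2.imwrite("pics/s2.png",cv2.convertScaleAbs(cv2.resize(im[120:220,240:360],None,fx=6,fy=6,interpolation=cv2.INTER_CUBIC),alpha=1.8))
```

```text
0 [53.63494273 72.01547083]
0.019 [53.14145458 68.24056315]
0.04 [52.58159487 63.95795025]
0.073 [51.66970275 56.98248678]
0.1 [50.89278788 51.03952354]
grip [53.165318   68.44770968]
```

View pics/s2.png

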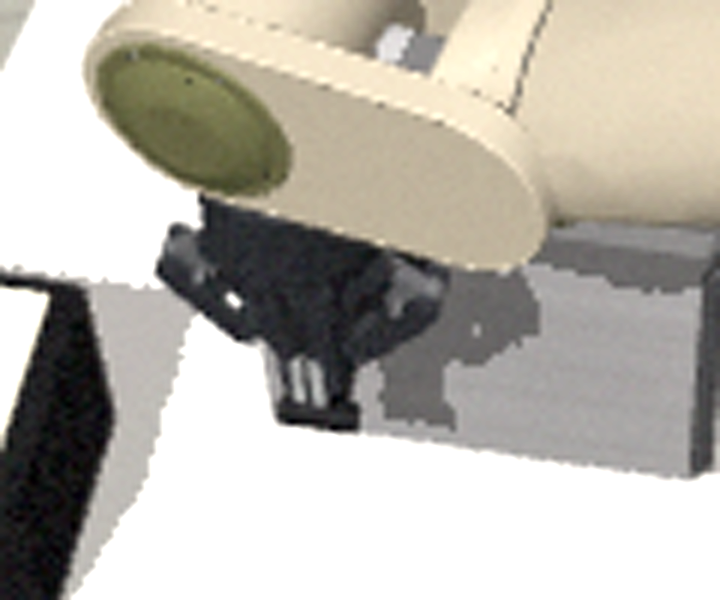

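Run:
```python
from h import *
mw,ms=optics.camera_model("wrist"),optics.camera_model("scene")
print("strip end",tri([(mw,(150+171,80+167)),(ms,(240+303/6,120+402/6))]),"shut TCP",get_ee_pos())
rv=rotv(YAW)
f0=get_ft_force();r=env.movel([G0[0],G0[1],.115],rv,max_speed=.03,force_limit=2.5)
print(r,get_ee_pos(),f0,get_ft_force(),get_clock())
```

```text
strip end (array([0.66111027, 0.04486418, 0.19722465]), [np.float64(0.0009128910757922251), np.float64(0.0009128910757921826)]) shut TCP [0.66198826 0.02880488 0.14704252]
True [0.66221918 0.02885738 0.13586097] [-0.28901671  0.33360001 -0.38386922] [-1.79558867 -0.36641444  7.67579779] 10.5
```

The closed fingers touched the roll's top at TCP z≈0.136. So the real tips sit about 36 mm behind the reported TCP, and the grasp has to go that much lower.

Run:
```python
from h import *
rv=rotv(YAW)
env.movel([G0[0],G0[1],.18],rv,max_speed=.1)
fingers.command_gripper(.085)
print(env.movel([G0[0],G0[1],.108],rv,max_speed=.06,force_limit=4),get_ee_pos(),get_ft_force())
fingers.command_gripper(.02)
print("w",get_gripper_width(),get_ee_pos(),get_ft_force(),get_wrist_torque(),get_clock())
cv2.imwrite("pics/g3.png",cv2.convertScaleAbs(cv2.resize(optics.read_camera("wrist")[180:330,230:420,::-1],None,fx=3,fy=3),alpha=1.8))
```

```text
False [0.66222632 0.02877114 0.10846835] [-0.0180814   0.23018681 -0.40427273]
w 0.03469186395215169 [0.6619969  0.0287738  0.10823128] [ 0.26395011 -0.79766077  1.64904585] [-0.03496898  0.13611339  0.08492443] 13.7417
```

View pics/g3.png

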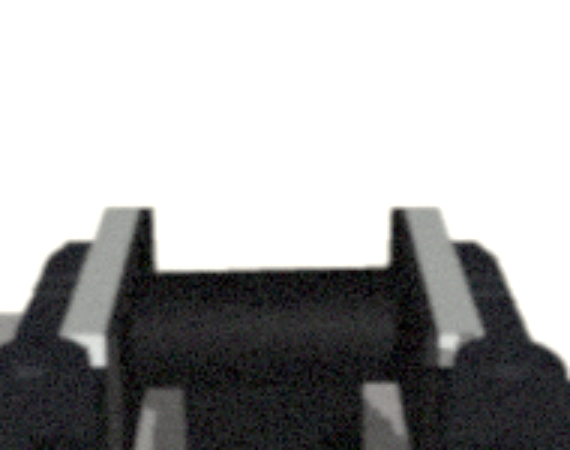

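The roll now sits between the pads and the width stopped at 34.7 mm, so it is held. First an IK check, then lifting along the arc in small force-checked steps.

```bash
cat >> h.py <<'E'
H=.057;Z=np.array([0,0,1.]);CAP=.5
U=np.array([np.cos(YAW),np.sin(YAW),0]);N=np.array([-U[1],U[0],0])
HINGE=G0-.085*N-.165*U   # on door's outer face (hinge line lies near it)
def pose(th,phi=0.,off=np.zeros(3),tilt=None):
    """paddle angle th, door angle phi, off=(along U, along N, up) in the door frame; returns TCP, rotvec"""
    tl=min(th,CAP) if tilt is None else tilt
    g=G0-.085*N+.085*(np.cos(th)*N+np.sin(th)*Z)+off[0]*U+off[1]*N+off[2]*Z
    p=g+H*(-np.cos(tl)*Z+np.sin(tl)*N)
    Q=Rn.from_rotvec([0,0,phi])
    return HINGE+Q.apply(p-HINGE),(Q*Rn.from_rotvec(rotv(YAW,tl))).as_rotvec()
def force(n=4,dt=.02):
    F=[]
    for _ in range(n):env.pause(dt);F.append(get_ft_force())
    return np.mean(F,0)
E
python3 - <<'E'
from h import *
for th,phi in((.3,0),(.5,0),(.9,0),(.5,.5),(.9,.5),(.5,1.2),(.9,1.2),(0,1.25)):
    q=env.solve_ik(*pose(th,phi));print(th,phi,pose(th,phi)[0].round(3),None if q is None else np.round(q,2))
b=force(8);print("base",b)
off=np.zeros(3)
for th in(.03,.06,.1,.14,.18):
    r=env.movel(*pose(th,0,off),max_speed=.03,force_limit=6);F=force()
    print(th,r,"n %.2f u %.2f z %.2f"%(F@N,F@U,F[2]),get_wrist_torque().round(2),round(get_clock(),2))
    if r: break
    off[1]+=np.clip(6e-5*(F@N-1),-.001,.001)
np.save("off.npy",off);print(off)
E
```

```text
0.3 0 [0.661 0.042 0.136] [-0.24  0.64  1.05  0.28  1.55 -0.34]
0.5 0 [0.661 0.046 0.156] [-0.31  0.66  1.02  0.46  1.66 -0.39]
0.9 0 [0.662 0.024 0.182] [-0.34  0.65  0.96  0.46  1.73 -0.39]
0.5 0.5 [0.587 0.107 0.156] [-0.19  0.64  1.07  0.36  1.79 -0.75]
0.9 0.5 [0.599 0.089 0.182] [-0.22  0.64  0.98  0.36  1.87 -0.75]
0.5 1.2 [0.454 0.119 0.156] [-0.07  0.52  1.29  0.11  1.82 -1.34]
0.9 1.2 [0.475 0.113 0.182] [-0.08  0.53  1.19  0.11  1.91 -1.34]
0 1.25 [0.462 0.112 0.108] [-0.01  0.34  1.64  0.    1.16 -1.34]
base [-0.93951499 -0.03292648  2.0450812 ]
0.03 False n 0.92 u 0.09 z -0.55 [-0.03  0.06  0.04] 14.24
0.06 False n 0.64 u 0.04 z -0.86 [-0.02  0.03  0.06] 14.56
0.1 False n 1.19 u -0.59 z -0.58 [0.08 0.14 0.08] 14.91
0.14 False n 1.19 u 0.18 z -1.15 [0.03 0.25 0.05] 15.26
0.18 False n 1.32 u -0.07 z -0.88 [-0.06  0.29  0.07] 15.61
[0.00000000e+00 1.50603478e-05 0.00000000e+00]
```

Lifting takes about 1 N, which matches the spring alone. I'll continue in 1 mm steps until the stop.

Run:
```python
from h import *
off=np.load("off.npy");th=.18
while th<.92:
    th+=.02 if th<.25 else .012
    r=env.movel(*pose(th,0,off),max_speed=.015,force_limit=3);F=force(3)
    t=-np.sin(th)*N+np.cos(th)*Z;lift=-F@t;rad=F@(np.cos(th)*N+np.sin(th)*Z)
    print("%.3f"%th,r,"lift %.2f rad %.2f n %.2f u %.2f z %.2f"%(lift,rad,F@N,F@U,F[2]),get_wrist_torque().round(2)[0],round(get_clock(),2))
    if lift>4.5 or (r and lift>3.5) or abs(F@N)>5: break
    off[1]+=np.clip(6e-5*(F@N-1),-.001,.001)
print(get_ee_pos(),pose(th,0,off)[0]);np.save("off.npy",off);np.save("th.npy",th)
```

```text
0.200 False lift 1.81 rad 1.11 n 1.44 u -0.43 z -1.55 -0.0 15.94
0.220 False lift 1.37 rad 0.96 n 1.23 u -0.15 z -1.13 -0.05 16.27
0.240 False lift 1.66 rad 0.52 n 0.90 u -0.78 z -1.49 -0.06 16.61
0.260 False lift 1.23 rad -0.16 n 0.17 u -0.27 z -1.23 -0.12 16.94
0.272 False lift 1.33 rad 0.15 n 0.50 u -0.18 z -1.24 -0.13 17.24
0.284 False lift 2.34 rad 0.90 n 1.52 u 0.13 z -2.00 -0.18 17.54
0.296 False lift 1.02 rad -0.15 n 0.16 u 0.40 z -1.02 -0.17 17.84
0.308 False lift 1.80 rad -0.20 n 0.36 u 0.09 z -1.77 -0.16 18.14
0.320 False lift 1.61 rad 1.04 n 1.49 u 0.03 z -1.20 -0.1 18.44
0.332 False lift 1.34 rad 1.28 n 1.65 u 0.59 z -0.85 -0.09 18.74
0.344 False lift 1.56 rad 1.13 n 1.59 u 0.05 z -1.09 -0.07 19.04
0.356 False lift 1.80 rad -0.18 n 0.46 u 0.63 z -1.75 -0.21 19.34
0.368 False lift 1.79 rad -0.07 n 0.58 u 0.61 z -1.69 -0.15 19.64
0.380 False lift 1.76 rad -0.44 n 0.24 u 1.28 z -1.79 -0.17 19.94
0.392 False lift 3.36 rad 0.53 n 1.77 u 1.29 z -2.90 -0.18 20.24
0.404 False lift 4.53 rad 0.60 n 2.33 u 1.61 z -3.93 -0.22 20.54
[0.66080244 0.04437751 0.14585631] [0.66083692 0.04427863 0.14600218]
```

The stop is felt at about 0.39 rad, where lift climbs at roughly 1.2 N/mm. I'll bring it to 6–6.5 N and start the door with force checks.

Run:
```python
from h import *
off=np.load("off.npy");th=float(np.load("th.npy"));phi=0.
def rd(n=4):
    F=force(n);Q=Rn.from_rotvec([0,0,phi]);n_=Q.apply(N);t=-np.sin(th)*n_+np.cos(th)*Z
    return -F@t,-F@n_,F@Q.apply(U)
L,P,S=rd(8);print("start",L,P,S)
while L<6 and th<.44:
    th+=.006;env.movel(*pose(th,phi,off),max_speed=.012,force_limit=3);L,P,S=rd(6);print("%.3f lift %.2f pull %.2f side %.2f"%(th,L,P,S))
th0=th
while phi<.3:
    phi+=.012 if phi<.12 else .03
    r=env.movel(*pose(th,phi,off),max_speed=.02 if phi<.12 else .04,force_limit=5);L,P,S=rd(3)
    print("phi %.3f th %.3f %s lift %.2f pull %.2f side %.2f"%(phi,th,r,L,P,S),round(get_clock(),2))
    if P>6.5 or L>9.5 or r: print("STOP");break
    if phi<.12:
        if L<5 and th<th0+.03: th+=.005
        if L>8: th-=.006
np.save("off.npy",off);np.save("th.npy",th);np.save("phi.npy",phi);print(get_ee_pos(),pose(th,phi,off)[0],get_gripper_width())
```

```text
start 4.5766262789716015 -2.287717663206222 1.5868232429257534
0.410 lift 5.77 pull -2.48 side 1.80
0.416 lift 7.11 pull -3.21 side 1.57
phi 0.012 th 0.416 True lift 2.13 pull -3.26 side 3.96 21.63
STOP
[0.65961092 0.04598458 0.14559534] [0.65945523 0.04637442 0.14721029] 0.0347221346222153
```

Run:
```python
from h import *
off=np.load("off.npy");th=.410
def rd(phi,n=6):
    F=force(n);Q=Rn.from_rotvec([0,0,phi]);n_=Q.apply(N);t=-np.sin(th)*n_+np.cos(th)*Z
    return np.round([-F@t,-F@n_,F@Q.apply(U),F[2]],2)
print(rd(0),get_ee_pos())
for th in(.398,.404,.410):
  r=env.movel(*pose(th,0.,off),max_speed=.02,force_limit=5);print(th,r,rd(0),get_ee_pos(),pose(th,0,off)[0],get_wrist_torque().round(2))
```

```text
[ 1.91 -3.13  4.18 -0.72] [0.65958964 0.04606373 0.14546029]
0.398 True [ 1.63 -1.37  3.72 -1.19] [0.6604582  0.04488425 0.14434305] [0.6608456  0.04416316 0.14539915] [-0.09 -0.11  0.13]
0.404 False [ 3.97 -4.06  2.19 -2.58] [0.66063516 0.04460214 0.14572533] [0.66083692 0.04427863 0.14600218] [0.21 0.19 0.21]
0.41 False [ 4.99 -4.41  2.22 -3.53] [0.66061206 0.04468304 0.14640304] [0.66082852 0.04439049 0.14660591] [0.19 0.07 0.13]
```

A force-limit stop makes the arm hold its actual position, so the preload was lost. The door did not move and nothing was forced. I'll continue with a looser trip limit and tiny steps, so the per-step readings act as the guard.

```bash
cat > swing.py <<'E'
from h import *
off=np.load("off.npy");th=.410;phi=0.
def rd(n=4):
    F=force(n);Q=Rn.from_rotvec([0,0,phi]);n_=Q.apply(N);t=-np.sin(th)*n_+np.cos(th)*Z
    return -F@t,-F@n_,F@Q.apply(U)
L,P,S=rd(6)
while L<6 and th<.44:
    th+=.005;env.movel(*pose(th,phi,off),max_speed=.012,force_limit=8);L,P,S=rd(6);print("%.3f lift %.2f pull %.2f side %.2f"%(th,L,P,S))
th0=th
while phi<.3:
    phi+=.008 if phi<.1 else .03
    r=env.movel(*pose(th,phi,off),max_speed=.02 if phi<.12 else .04,force_limit=8);L,P,S=rd(3)
    print("phi %.3f th %.3f %s lift %.2f pull %.2f side %.2f"%(phi,th,r,L,P,S),round(get_clock(),2))
    if P>6 or L>9.5 or r: print("STOP");break
    if phi<.12:
        if L<5.5 and th<th0+.03: th+=.005
        if L>7.5: th-=.006
np.save("th.npy",th);np.save("phi.npy",phi);print(get_ee_pos(),pose(th,phi,off)[0],get_gripper_width())
E
python3 swing.py
```

```text
0.415 lift 5.93 pull -5.12 side 1.86
0.420 lift 6.76 pull -5.03 side 2.45
phi 0.008 th 0.420 False lift 6.08 pull 0.70 side 4.67 23.86
phi 0.016 th 0.420 False lift 6.90 pull 1.83 side 4.67 24.16
phi 0.024 th 0.420 False lift 6.75 pull 2.57 side 3.89 24.46
phi 0.032 th 0.420 False lift 6.12 pull 2.93 side 3.65 24.76
phi 0.040 th 0.420 False lift 7.07 pull 4.01 side 3.28 25.06
phi 0.048 th 0.420 False lift 6.77 pull 4.56 side 2.44 25.36
phi 0.056 th 0.420 False lift 6.88 pull 4.36 side 1.75 25.66
phi 0.064 th 0.420 False lift 6.79 pull 5.24 side 1.03 25.96
phi 0.072 th 0.420 False lift 7.09 pull 5.01 side 0.00 26.26
phi 0.080 th 0.420 False lift 7.48 pull 4.90 side -1.96 26.56
phi 0.088 th 0.420 False lift 7.38 pull 6.06 side -1.40 26.86
STOP
[0.6496953  0.05744014 0.14715495] [0.65028587 0.05792867 0.14761357] 0.034783121924442224
```

Pull has crept up to 6 N while the tool has moved 14 mm. Before going further I'll check whether the door is really moving with it.

Run:
```python
from h import *
a=cv2.resize(optics.read_camera("wrist")[150:400,180:480,::-1],None,fx=1.3,fy=1.6)
b=cv2.resize(optics.read_camera("top")[110:220,310:400,::-1],None,fx=3.6,fy=3.6,interpolation=cv2.INTER_CUBIC)
o=np.zeros((400,390+324,3),np.uint8);o[:400,:390]=a;o[:396,390:]=b
cv2.imwrite("pics/d1.png",cv2.convertScaleAbs(o,alpha=1.6));print(force(8),get_wrist_torque())
```

```text
[ -0.06699809  -5.94842245 -10.5565626 ] [-1.77051185  0.32949358  0.08302279]
```

View pics/d1.png

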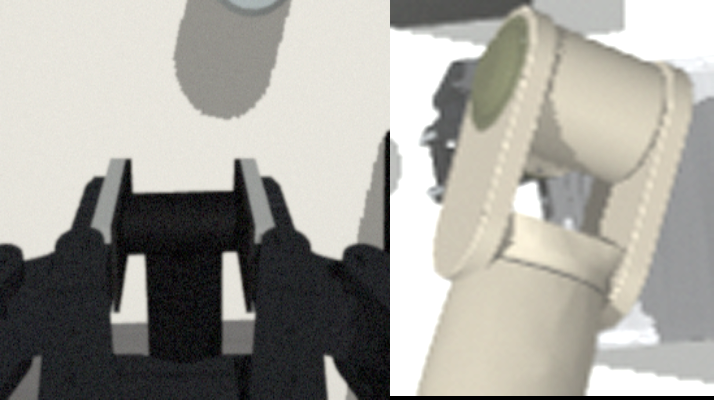

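The wrist view shows the roll sitting in the pads exactly as before (no slip). It has travelled 14 mm with the tool, so the door is swinging. I'll ease the lift slightly and continue.

```bash
cat > swing2.py <<'E'
from h import *
off=np.load("off.npy");th=float(np.load("th.npy"))-.003;phi=float(np.load("phi.npy"))
def rd(n=3):
    F=force(n);Q=Rn.from_rotvec([0,0,phi]);n_=Q.apply(N);t=-np.sin(th)*n_+np.cos(th)*Z
    return -F@t,-F@n_,F@Q.apply(U)
while phi<.32:
    phi+=.012 if phi<.2 else .03
    r=env.movel(*pose(th,phi,off),max_speed=.02 if phi<.2 else .04,force_limit=9);L,P,S=rd()
    print("phi %.3f th %.3f %s lift %.2f pull %.2f side %.2f"%(phi,th,r,L,P,S),round(get_clock(),2))
    if P>8 or L>9 or r: print("STOP");break
    off[0]+=np.clip(1e-4*S,-.0005,.0005)
    if L>6.5: th-=.004
    if L<4 and phi<.15: th+=.003
np.save("off.npy",off);np.save("th.npy",th);np.save("phi.npy",phi);print(off,get_ee_pos(),pose(th,phi,off)[0],get_gripper_width())
E
python3 swing2.py
```

```text
phi 0.100 th 0.417 False lift 7.05 pull 4.68 side -2.77 27.41
phi 0.112 th 0.413 False lift 2.05 pull 4.32 side -4.72 27.73
phi 0.124 th 0.416 False lift 3.01 pull 3.08 side -3.61 28.07
phi 0.136 th 0.419 False lift 2.04 pull 2.33 side -4.67 28.39
phi 0.148 th 0.422 False lift 1.78 pull 2.24 side -2.39 28.73
phi 0.160 th 0.425 False lift 1.83 pull 2.08 side -1.86 29.05
phi 0.172 th 0.425 False lift 2.22 pull 1.34 side -0.35 29.37
phi 0.184 th 0.425 False lift 1.92 pull 1.92 side -0.15 29.68
phi 0.196 th 0.425 False lift 2.05 pull 1.74 side -0.92 30.0
phi 0.208 th 0.425 False lift 1.75 pull 1.66 side -1.27 30.3
phi 0.238 th 0.425 False lift 2.19 pull 1.20 side -2.85 30.64
phi 0.268 th 0.425 False lift 1.62 pull 2.76 side -3.93 30.99
phi 0.298 th 0.425 False lift 1.22 pull 2.56 side -3.79 31.34
phi 0.328 th 0.425 False lift 1.46 pull 2.76 side -3.86 31.69
[-3.71364932e-03 -4.15585335e-05  0.00000000e+00] [0.61279397 0.08807374 0.14815887] [0.61262779 0.08774465 0.14811806] 0.03472590866873975
```

The stop has cleared and the door moves freely with about 2.5 N of pull. Next: swing to about 1.2 rad while lowering the paddle.

```bash
cat > swing3.py <<'E'
from h import *
off=np.load("off.npy");th=float(np.load("th.npy"));phi=float(np.load("phi.npy"));print(force())
while phi<1.2:
    phi+=.05;th=max(.03,th-.025)
    r=env.movel(*pose(th,phi,off),max_speed=.05,force_limit=14);F=force(2)
    Q=Rn.from_rotvec([0,0,phi]);n_=Q.apply(N);P,S=-F@n_,F@Q.apply(U)
    print("phi %.3f th %.3f %s pull %.2f side %.2f z %.2f"%(phi,th,r,P,S,F[2]),round(get_clock(),2))
    if P>9 or abs(S)>9 or abs(F[2])>10 or r: print("STOP");break
    off[0]+=np.clip(2.5e-4*S,-.0015,.0015)
np.save("off.npy",off);np.save("th.npy",th);np.save("phi.npy",phi);print(off,get_ee_pos(),pose(th,phi,off)[0],get_gripper_width())
E
python3 swing3.py
```

```text
[-2.96549127 -3.34290148 -2.81307278]
phi 0.378 th 0.400 False pull 2.53 side -4.68 z -2.69 32.13
phi 0.428 th 0.375 False pull 0.54 side -0.04 z -2.98 32.52
phi 0.478 th 0.350 False pull 0.31 side -2.17 z -1.77 32.88
phi 0.528 th 0.325 False pull 0.05 side -0.93 z -1.92 33.26
phi 0.578 th 0.300 False pull 0.24 side -2.42 z -2.38 33.62
phi 0.628 th 0.275 False pull -1.14 side -0.72 z -1.06 33.99
phi 0.678 th 0.250 False pull -1.29 side -2.25 z -1.93 34.36
phi 0.728 th 0.225 False pull -1.88 side -0.80 z -1.05 34.73
phi 0.778 th 0.200 False pull -2.09 side -1.83 z -0.99 35.08
phi 0.828 th 0.175 False pull -3.64 side -0.47 z -1.12 35.44
phi 0.878 th 0.150 False pull -3.46 side -1.57 z -0.92 35.8
phi 0.928 th 0.125 False pull -4.42 side -0.91 z -0.65 36.16
phi 0.978 th 0.100 False pull -5.10 side -1.31 z -0.30 36.51
phi 1.028 th 0.075 False pull -6.08 side -0.25 z -0.92 36.86
phi 1.078 th 0.050 False pull -5.58 side -1.58 z -0.52 37.21
phi 1.128 th 0.030 False pull -6.49 side -0.34 z -0.05 37.56
phi 1.178 th 0.030 False pull -7.58 side 0.55 z -0.34 37.92
phi 1.228 th 0.030 False pull -7.30 side -0.99 z 0.04 38.27
[-9.38915452e-03 -4.15585335e-05  0.00000000e+00] [0.46044757 0.10483483 0.11033697] [0.46146645 0.10466274 0.11057527] 0.03465974822172364
```

Run:
```python
from h import *
fingers.command_gripper(.085);env.pause(.3)
p=get_ee_pos();print(p,force(),get_clock())
print(env.movel([p[0],p[1],.24],max_speed=.08,force_limit=8))
p=get_ee_pos()
env.movel([.40,.12,.40],max_speed=.15)
q=get_qpos();q[0]-=.9;env.set_joints(q);env.pause(.3)
print(get_ee_pos(),force(),get_clock())
o=cv2.resize(optics.read_camera("top")[60:260,180:460,::-1],None,fx=2.8,fy=2.8,interpolation=cv2.INTER_CUBIC)
cv2.imwrite("pics/end.png",o)
cv2.imwrite("pics/ends.png",optics.read_camera("scene")[:,:,::-1])
```

```text
[0.46156302 0.10490976 0.11058447] [-0.25504957  0.25287604 -0.01674147] 39.1917
False
[ 0.34285167 -0.23830235  0.39931427] [-0.00178615  0.44068668 -0.34273161] 43.9917
```

View pics/end.png

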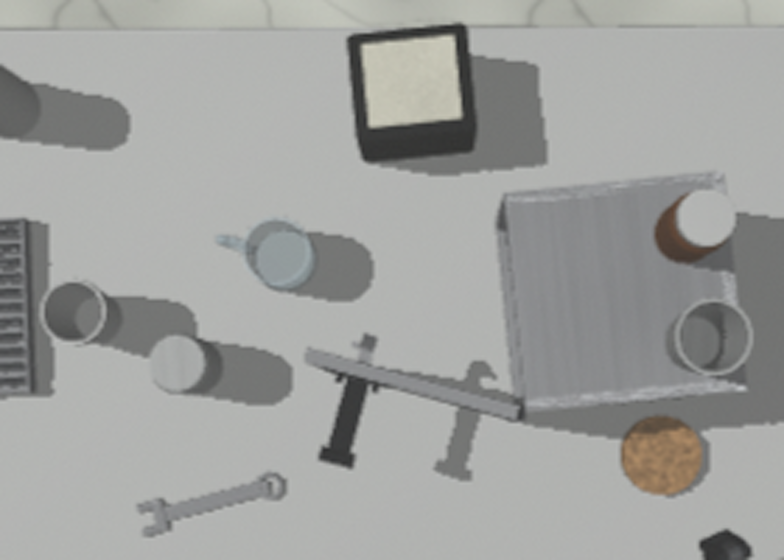

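The door stands about 70° open (edge from (520,412) to (308,355)). The paddle is free and sticks out, and the cups, bottle and coasters are where they were. Handing in.

Run:
```python
from h import *
m=optics.camera_model("top");f=lambda x,y:(180+x/2.8,60+y/2.8)
a,b=plane(m,f(520,412),.21),plane(m,f(308,355),.21);d=b-a;print("door",np.arctan2(d[1],d[0])-YAW,np.linalg.norm(d))
T0=cv2.imread("pics/top0.png")[60:260,180:460];T1=optics.read_camera("top")[60:260,180:460,::-1]
D=cv2.absdiff(T0,np.ascontiguousarray(T1)).max(2)>40
for n,(x,y) in dict(mug=(282,253),can=(180,365),cup=(75,312),spanner=(210,503),jar=(700,222),tumbler=(712,337),coasters=(662,455)).items():
    x,y=int(x/2.8),int(y/2.8);print(n,D[max(0,y-12):y+12,max(0,x-12):x+12].mean().round(3))
print(get_dq().round(4),get_clock());env.job_done()
```

```text
door 1.2354548971487012 0.21847691004833458
mug 0.0
can 0.0
cup 0.0
spanner 0.0
jar 0.0
tumbler 0.0
coasters 0.0
[-0.0038 -0.0002  0.0014 -0.001   0.0019  0.0005] 44.1417
the job is handed in; nothing more can be done
```

The cooler door is open to about 1.24 rad (71°), the paddle is released, and the job was handed in at 44 s; no verdict is reported. I pinched the paddle's grip and lifted it until it met its stop at about 0.39 rad. I kept 6–7.5 N of lift on it while the door started, then swung the door open and let go.

**Last checks**
- **Door:** 1.235 rad measured from the top camera.
- **Paddle:** it looks free and roughly level in the last picture; I did not measure its angle.
- **Bystanders:** before-and-after pictures show no change around any of the seven items.
- **Robot:** clear of everything, with wrist force back near zero.

**What failed or disagreed**
- **First grasp:** it closed on nothing. The real fingertips sit about 36 mm behind the reported TCP, so I pressed lightly on the roll to find this (7.7 N measured) and grasped lower.
- **First door start:** a force-limit stop let the lift fall to about 2 N with the door still shut. I restored the lift and repeated with smaller steps.
- **Pull while starting the door:** it reached about 6 N, more than the 1.5–3 N the hinge needs. I paused and confirmed that the grip was moving with the tool.
- **Hinge position:** my estimate was off by about 9 mm, so I corrected the path from the side forces. Residual push, up to about 7.5 N toward closing, built up near the end of the swing and was gone after release.

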